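Jar to the reader, mirror lid held at 45 degrees

TASK

First turn the lidded glaze jar on the spot, while the reader's lid is still shut, so that its label side squarely faces the eye of the grey reader block, and let go of the jar. Then lift the reader's hinged mirror lid, which has a tab in front, to 45 degrees and keep holding it there for the reading: the lid falls shut if let go, so finish with the fingers still holding it still at 45 degrees, the jar still standing and facing the eye. Leave the spatula, the cone holder and the tile stand where they are.

Things in the scene. Friction and masses are not known exactly. Their poses are not given: they have to be found in the camera images.
- jar: Loose dark jar, about 0.28 kg, upright on the surface: body 58 mm diameter, 106 mm high, then a fixed wooden lid 54 mm diameter up to 118, with a raised dark rib (7 wide, 6 high) from the middle to the rim on the label side. Paper label with dark squares, 30 wide, 70 high, flush on the body. Origin: centre of the underside; +z up; +x points out through the label, as the rib does.
- reader: Grey reader block, fixed, 130 mm deep (x) by 140 mm wide (y), 68 mm high, 76 mm with its shut lid. Origin: centre of the underside, on the work surface; +z up; its front, with the round eye, faces its own -x, towards the jar, which stands about 200 to 260 mm from the block's centre.
- reader_eye (a point): Centre of the eye, a black ring with a glass, 34 mm diameter, on the middle of the reader's front face, 38 mm above the work surface.
- lid_hinge (a point): Middle of the lid's hinge line, at the top rear edge of the reader, 73 mm above the work surface; the line runs along the reader's y axis.
- lid_tab (a point): Middle of the lid's black tab: 18 mm wide along the hinge line, 12 thick, reaching 38 mm out beyond the lid's front edge. This point is 150 mm from the hinge line, 20 mm beyond the lid's edge, mid thickness, 73 mm above the surface while shut. Its sides can be pinched from above, along the hinge line, and it then pivots between the pads as the lid rises. Its underside is free too.
- lid (a joint): Opening angle of the mirror lid in rad: 0 shut (level), growing as the tab rises up and back over the reader; 0.785 is 45 degrees, stop at 1.45. Plate 126 by 140 by 6 mm, about 0.22 kg, mirror on its underside. The hinge is free: the lid falls shut when let go (about 1 N at the tab carries it).
- spatula: Steel spatula with a wooden handle, 190 mm long, lying on the surface; bystander. Its length runs along its own x, handle to -x.
- cone_holder: Small terracotta block 50 by 90 by 22 mm with three little pale cones on it, 71 mm high in all; bystander. Origin: centre of the underside.
- tile_stand: Clear acrylic tile stand, base 90 by 100 mm, leaning back plate, 100 mm high; bystander. Origin: centre of the underside.

How it is judged:
By the outcome, as a careful person would: the job done as asked, in the order asked, and still so for the second after the job is handed in, while the arm keeps its last pose, push and grip.
It also fails if it takes over 58 s, if anything falls off the work surface, if the arm or the gripper's body presses on something with over 40 N, if the wrist force passes 120 N, or if a joint passes its speed limit or range.

ROBOT

A 7-joint arm with a two-finger parallel gripper is mounted at the origin on the work surface. World frame = base frame: x ahead of the robot, y to its left, z up, the work surface at z = 0. Lengths are in mm, angles in rad, forces in N, time in s.
With the tool pointing down it reaches from about 425 to 975 mm from the base axis. Payload 16.7 kg.
Tool frame: the origin (TCP) lies midway between the tips of the shut fingers; the grasp point (between the pads) lies 19 mm behind it (bot.pinch_z is the distance from the TCP to the grasp point, in mm); z points along the fingers, y is the line along which they close (so a half turn about z gives the same grasp; the last joint's range is limited). The gripper opens to 85 mm and grips with 20 to 120 N. Pads are 22 mm wide; open, the fingers measure 114 mm over their backs; the gripper's body (76 mm by 85 mm) begins 54 mm behind the grasp point. The pads swing forward as they close: fully open they stand 13 mm farther back than shut.
Start: joints at [-1.276, 0.426, 0.074, 1.606, -0.034, 1.111, -0.067], TCP at [290.435, 609.279, 195.702] pointing down, gripper open.
Joint ranges: [-2.85, 2.85], [-0.5, 2.14], [-1.23, 1.37], [0.21, 2.46], [-1.02, 4.16], [0.16, 2.05], [-2.73, 2.73]. Speed limits (rad/s): [1.89, 1.89, 2.39, 2.39, 3.01, 3.01, 3.01].

INTERFACE

Orientations are given as a rotation vector (axis times angle).
In Python, from workcell import bot, cams, order, nets gives the robot as it stands.
- The arm moves only by the shell command python3 -m crank 'ROWS' [OPENING] [FORCE]. ROWS is JSON, a list of rows, each a list of 6 numbers: the shift along the tool's x, y, z in mm, then the turn, a rotation vector about the tool's x, y, z in degrees. A call has 1 to 20 rows; each row shifts and turns the commanded pose from where the row before left it, along the tool's axes as they then stand; what a row does not reach is not made up. A row lasts 1/12 s, in which the tool goes at most 41.7 mm and 7.16 degrees, less where a joint would pass 70% of its speed; a pose out of reach is approached as far as the arm can. A call is refused whole if a number of a shift passes 41.7 or a number of a turn 7.16, either way. A call with a gripper value outside its range is refused whole. OPENING is the finger opening in mm, from 0 to 85.4, set as the call begins (- or left out, the last holds). The fingers move at their own pace and stop on an object; FORCE is the grip in N (left out, the last holds). Time passes only in rows, so rows that do not move let the fingers close. It gives the time, the measured TCP pose, the force, the opening and the grip force at its end, in the units of the state.
- bot.state(): the state, without advancing time (a new reading comes with each control period).
- cams.get_image(name): name is "scene" or "top" or "wrist"; returns the picture (420x560x3 uint8, red, green, blue); there is no depth.
- cams.camera_info(name): a dict with "fx", "fy", "cx", "cy" (pixels), "rvec" (rotation vector, rad) and "tvec" (3), from world to camera coordinates, as OpenCV has them. Camera axes: x right, y down, z forward; pixel columns grow to the right and rows downward; lengths in mm; the calibration is good to about 2 mm. A picture is of the moment at which its call begins: read the wrist's pose just before it. camera_info takes no time and is no camera call; for the wrist camera it gives the pose at the moment of the call.
- order.finish_job(): hands the job in; it is judged then, once.
Trained networks look in the newest picture that a camera, given by its name, has taken for a name from the list of things; names that differ only in an ending like _2 or _b are one class to them, and where a whole thing is asked for, a point or a joint stands for the part that bears it (a point fixed in the world has none). Each returns a list of dicts, best first, with "p" (0 to 1); they miss things now and then, are a little off and sometimes report something else, mostly with a low value. They report only what shows in the picture. A call takes as long as a camera call.
- nets.trace(camera, query): "region" (420x560 bool, what is visible of it) and "position" ([row, column] as shares, 0 to 1, of the picture: columns of its width, rows of its height, amid what is visible of it).
- nets.place_of(camera, query): "position" ([row, column] as shares, 0 to 1, of the picture: columns of its width, rows of its height: a listed point, or the origin of a listed thing).
The state is a dict: "clock": time; "qpos": joint angles; "joint_vel": joint speeds; "joint_torque": joint torques, N m; "eef_pos": TCP position; "ee_rot": TCP orientation; "force": force on the tool from outside, world axes, zero at the start; "ft_torque": the same for the moment, N m; "opening": finger opening in mm; "grasp_force": force on a finger pad.
Only numpy, scipy, OpenCV 4.12 (cv2) and the standard library are available. Lean on these libraries where they do the work, as an engineer would, in place of code of your own. Each camera call takes 0.05 s, during which the arm holds its last target. There are 200 camera calls.

## Working session

There is one attempt and no reset: what is moved stays moved. The work goes in short steps, Python scripts to look and compute and a shell command to move; the robot and the scene stay as the last step left them, time stands still between calls to the robot, and variables do not carry over. Pictures are saved under pics/ and viewed, at most 10 in all, crops included, and the job is handed in when it is done.

```bash
mkdir -p pics; ls
cat > h.py <<'E'
import numpy as np, cv2
from workcell import bot, cams, order, nets
def ray(cam,rc):
    i=cams.camera_info(cam); R=cv2.Rodrigues(np.array(i["rvec"],float))[0]; t=np.array(i["tvec"],float)
    u,v=rc[1]*560,rc[0]*420
    d=R.T@np.array([(u-i["cx"])/i["fx"],(v-i["cy"])/i["fy"],1]); return -R.T@t,d
def atz(cam,rc,z):
    c,d=ray(cam,rc); return c+d*(z-c[2])/d[2]
def tri(obs):
    A=np.zeros((3,3));b=np.zeros(3)
    for cam,rc in obs:
        c,d=ray(cam,rc); d=d/np.linalg.norm(d); P=np.eye(3)-np.outer(d,d); A+=P;b+=P@c
    return np.linalg.solve(A,b)
def proj(cam,p):
    i=cams.camera_info(cam); K=np.array([[i["fx"],0,i["cx"]],[0,i["fy"],i["cy"]],[0,0,1.]])
    return cv2.projectPoints(np.array(p,float).reshape(-1,1,3),np.array(i["rvec"],float),np.array(i["tvec"],float),K,None)[0].reshape(-1,2)
E
python3 - <<'E'
from h import *
s=bot.state(); print(s, bot.pinch_z)
ims=[]
for c in ["scene","top"]:
    im=cams.get_image(c); ims.append(im); cv2.imwrite(f"pics/{c}0.png",im[:,:,::-1])
    for q,z in [("jar",0),("reader",0),("reader_eye",38),("lid_hinge",73),("lid_tab",73),("spatula",0),("cone_holder",0),("tile_stand",0)]:
        for r in nets.place_of(c,q)[:2]:
            print(c,q,round(r["p"],2),np.round(np.array(r["position"])*[420,560]),np.round(atz(c,r["position"],z)))
E
```

```text
pics
{'clock': 0.0, 'qpos': array([-1.27552244,  0.42674374,  0.07386656,  1.60662546, -0.0341099 ,
        1.11079415, -0.06708929]), 'joint_vel': array([-2.95325166e-05,  7.85862956e-04,  1.08388073e-03,  1.39956609e-03,
        1.27174474e-03,  5.20491264e-04,  3.32286839e-04]), 'joint_torque': array([ 1.03194172e-03, -9.49819279e+01,  3.76101762e+00, -4.63519192e+01,
        1.92101154e-02,  1.00822351e-02,  9.34133436e-05]), 'eef_pos': array([290.25856331, 608.89245097, 194.99512439]), 'ee_rot': array([-6.92923091e-01, -3.06402225e+00,  2.03578072e-03]), 'force': array([0.74059654, 0.41519649, 0.38943047]), 'ft_torque': array([-0.02384973, -0.01795365, -0.0081909 ]), 'grasp_force': 0.0, 'opening': 85.56534085830899} 18.700000000000003
scene jar 0.98 [219. 269.] [504. -13.   0.]
scene reader 0.61 [213. 351.] [550. 191.   0.]
scene reader 0.47 [167. 408.] [448. 409.   0.]
scene reader_eye 0.8 [206. 329.] [538. 132.  38.]
scene lid_hinge 0.65 [196. 381.] [574. 247.  73.]
scene lid_tab 0.67 [195. 322.] [527. 115.  73.]
scene spatula 0.97 [169. 407.] [453. 404.   0.]
scene cone_holder 0.89 [232. 109.] [ 423. -392.    0.]
scene cone_holder 0.34 [198. 326.] [484. 150.   0.]
scene tile_stand 0.7 [293. 124.] [ 602. -379.    0.]
top jar 0.87 [223. 283.] [510. -22.   0.]
top reader 0.66 [209. 196.] [551. 203.   0.]
top reader_eye 0.73 [214. 221.] [533. 133.  38.]
top lid_hinge 0.61 [201. 166.] [564. 264.  73.]
top lid_tab 0.76 [209. 228.] [541. 114.  73.]
top lid_tab 0.31 [255. 115.] [437. 385.  73.]
top spatula 0.58 [253. 114.] [446. 413.   0.]
top spatula 0.4 [256. 425.] [ 414. -383.    0.]
top cone_holder 0.9 [256. 429.] [ 414. -391.    0.]
top tile_stand 0.55 [185. 415.] [ 602. -369.    0.]
```

Run:
```python
import cv2,numpy as np
t=cv2.imread("pics/top0.png"); s=cv2.imread("pics/scene0.png")
a=cv2.resize(t[160:270,130:330],None,fx=4,fy=4,interpolation=cv2.INTER_CUBIC)[:300]
a=cv2.resize(t[165:260,140:310],(510,285),interpolation=cv2.INTER_CUBIC)
b=cv2.resize(s[165:260,240:410],(510,285),interpolation=cv2.INTER_CUBIC)
cv2.imwrite("pics/crop0.png",np.vstack([a,b]))
```

```text
(no output)
```

View pics/crop0.png

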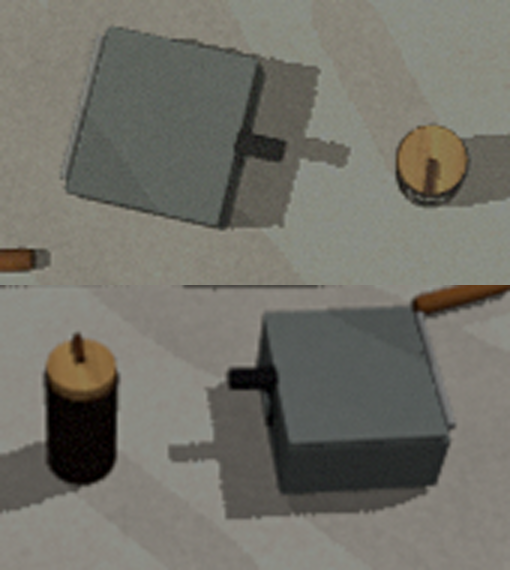

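View pics/scene0.png

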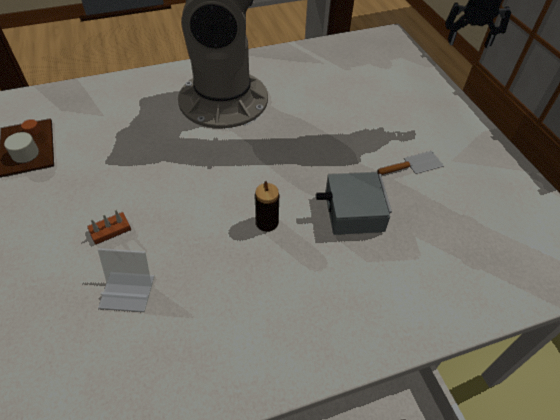

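Crop: in the top view (upper half) the jar is at about (284,218) full-frame with its rib pointing to the bottom of the picture (−x world). The reader lid corners are at about (176,174), (227,186), (215,241) and (162,228), with the tab pointing right to the jar. The scene view agrees.

Run:
```python
from h import *
c=[(108,27),(262,62),(225,227),(67,190)]
P=[atz("top",((165+v/3)/420,(140+u/3)/560),76) for u,v in c]
P=np.array(P);print(np.round(P)); 
for i in range(4): d=P[(i+1)%4]-P[i]; print(np.linalg.norm(d),np.degrees(np.arctan2(d[1],d[0])))
print("jar lid",atz("top",((165+158/3)/420,(140+432/3)/560),118), "rib tip",atz("top",((165+192/3)/420,(140+431/3)/560),124))
c=[(262,314),(415,305),(447,437),(285,443)]
Q=np.array([atz("scene",((165+(v-285)/3)/420,(240+u/3)/560),76) for u,v in c]);print(np.round(Q))
for i in range(4): d=Q[(i+1)%4]-Q[i]; print(np.linalg.norm(d),np.degrees(np.arctan2(d[1],d[0])))
print("jar lid",atz("scene",((165+(368-285)/3)/420,(240+82/3)/560),118), "rib tip",atz("scene",((165+(342-285)/3)/420,(240+77/3)/560),124))
R=cv2.Rodrigues(bot.state()["ee_rot"])[0];print(np.round(R,3))
i=cams.camera_info("wrist");W=cv2.Rodrigues(np.array(i["rvec"]))[0];print("cam pos",-W.T@i["tvec"],"axis",W[2],i["fx"])
```

```text
[[630. 239.  76.]
 [597. 114.  76.]
 [464. 145.  76.]
 [497. 271.  76.]]
129.23323571238103 -104.47871424528381
136.81654030206644 166.82075010764643
130.539664939947 75.33088015883261
136.35938631953275 -13.723618627381654
jar lid [510.48880478 -20.88410204 118.        ] rib tip [483.59510674 -19.17754118 124.        ]
[[471. 150.  76.]
 [501. 276.  76.]
 [636. 236.  76.]
 [603. 115.  76.]]
129.28669203422785 76.8405948447686
140.66044251088042 -16.404389477288543
125.94887173775783 -105.21794795265718
135.98665809715294 164.9261034018188
jar lid [517.60002343 -20.9804322  118.        ] rib tip [496.31474158 -18.12850621 124.        ]
[[-0.903  0.43  -0.   ]
 [ 0.43   0.903 -0.   ]
 [ 0.    -0.    -1.   ]]
cam pos [227.88045191 637.65174624 373.29119537] axis [ 0.24032751 -0.11504975 -0.9638497 ] 304.4239497548111
```

```bash
python3 -m crank '[[-20,-19,-5,0,0,0],[-25,-23.7,-5,0,0,0],[-25,-23.7,-5,0,0,0],[-25,-23.7,-5,0,0,0],[-25,-23.7,-5,0,0,0],[-25,-23.7,-5,0,0,0],[-25,-23.7,-5,0,0,0],[-25,-23.7,-5,0,0,0],[-25,-23.7,-5,0,0,0],[-25,-23.7,-5,0,0,0],[-25,-23.7,-5,0,0,0],[-25,-23.7,0,0,0,0],[-25,-23.7,0,0,0,0],[-25,-23.7,0,0,0,0],[-25,-23.7,0,0,0,0],[-25,-23.7,0,0,0,0],[-25,-23.7,0,0,0,0],[-20,-20,0,0,0,0],[-10,-10,0,0,0,0],[0,0,0,0,0,0]]' 85
cat > look.py <<'E'
from h import *
import sys
s=bot.state(); print(s["clock"],np.round(s["eef_pos"],1),np.round(s["qpos"],2))
R=cv2.Rodrigues(s["ee_rot"])[0]; print("xyaw",np.degrees(np.arctan2(R[1,0],R[0,0])),"zaxis",R[:,2])
i=cams.camera_info("wrist");cams.camera_info
im=cams.get_image("wrist"); cv2.imwrite(f"pics/{sys.argv[1]}.png",im[:,:,::-1])
for q,z in [("jar",0),("reader",0),("reader_eye",38),("lid_hinge",73),("lid_tab",73)]:
    for r in nets.place_of("wrist",q)[:1]:
        print(q,round(r["p"],2),np.round(np.array(r["position"])*[420,560]),np.round(atz("wrist",r["position"],z)))
E
python3 look.py w1
```

```text
clock: 2.57
eef_pos: [513.1, 25.6, 250.9]
ee_rot: [0.7, 3.062, -0.001]
force: [-0.1, -0.5, -0.7]
opening: 84.9
grasp_force: 0.0
2.5667 [513.1  25.6 250.9] [-0.61  0.11  0.47  1.92 -0.05  1.13  1.01]
xyaw 154.24487590498182 zaxis [ 6.45087697e-04 -6.58601213e-04 -9.99999575e-01]
jar 0.97 [186. 251.] [508. -19.   0.]
reader 0.59 [142. 404.] [543. 200.   0.]
reader_eye 0.65 [159. 364.] [532. 135.  38.]
lid_hinge 0.73 [186. 251.] [497.  -5.  73.]
lid_tab 0.72 [161. 357.] [524. 120.  73.]
```

View pics/w1.png

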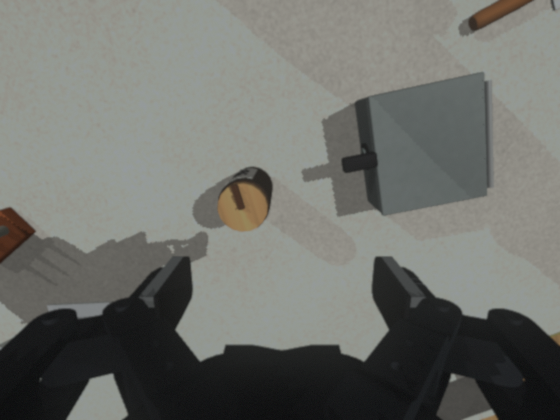

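The wrist view shows the jar's lid centred at about (243,207), with the rib pointing up-left to (236,185). The tab is at (360,162), and the lid plate corners are at (357,99), (484,73), (488,195) and (383,214). I'll segment these for accuracy.

```bash
cat > rib.py <<'E'
from h import *
def rib(cam,im,guess):
    """im RGB; guess (u,v). returns lid centre, rib yaw"""
    x0,y0=int(guess[0])-30,int(guess[1])-30
    k=8; c=cv2.resize(im[y0:y0+60,x0:x0+60],None,fx=k,fy=k,interpolation=cv2.INTER_CUBIC).astype(float)
    wood=((c[...,0]-c[...,2]>50)&(c[...,0]>110)).astype(np.uint8)
    n,l,st,ce=cv2.connectedComponentsWithStats(wood); j=1+np.argmax(st[1:,4]); 
    pts=np.argwhere(l==j)[:,::-1]; hull=cv2.convexHull(pts.astype(np.int32)); E=cv2.fitEllipse(hull)
    m=np.zeros(wood.shape,np.uint8); cv2.ellipse(m,(E[0],(E[1][0]*.97,E[1][1]*.97),E[2]),1,-1)
    d=((m>0)&(c[...,0]<100)); n,l,st,ce=cv2.connectedComponentsWithStats(d.astype(np.uint8)); j=1+np.argmax(st[1:,4]); q=ce[j]
    f=lambda p,z: atz(cam,((y0+(p[1]+.5)/k-.5)/420,(x0+(p[0]+.5)/k-.5)/560),z)
    C=f(E[0],118); Q=f(q,123); D=(Q-C)[:2]
    # rib main axis on the lid
    w=np.argwhere(l==j)[:,::-1].astype(float); W=np.array([f(p,123)[:2] for p in w[::5]]); u=np.linalg.svd(W-W.mean(0),full_matrices=False)[2][0]; u*=np.sign(u@D)
    print(cam,"ellipse",np.round(E[1],0)/k,"C",np.round(C,1),"rib centroid off",np.round(np.linalg.norm(D),1),"yaw cen",round(np.degrees(np.arctan2(D[1],D[0])),1),"yaw axis",round(np.degrees(np.arctan2(u[1],u[0])),1))
    return C
E
python3 - <<'E'
from rib import *
for c,f,g in [("wrist","w1",(243,205)),("top","top0",(284,218)),("scene","scene0",(267,192))]:
    try: rib(c,cv2.imread(f"pics/{f}.png")[:,:,::-1],g)
    except Exception as e: print(c,e)
P=np.array([atz("wrist",(v/420,u/560),76) for u,v in [(371,97),(484,73),(488,195),(383,214)]]);print(np.round(P)); print(P.mean(0))
for i in range(4): d=P[(i+1)%4]-P[i]; print(np.linalg.norm(d),np.degrees(np.arctan2(d[1],d[0])))
print(atz("wrist",(162/420,360/560),79))
E
```

```text
wrist ellipse [47.    49.375] C [507.1 -15.3 118. ] rib centroid off 12.7 yaw cen 173.2 yaw axis 171.0
top time passes only in moves, steps and waits
scene ellipse [17.125 22.5  ] C [513.2 -21.1 118. ] rib centroid off 9.5 yaw cen 176.8 yaw axis 169.5
[[465. 159.  76.]
 [494. 276.  76.]
 [627. 245.  76.]
 [596. 124.  76.]]
[545.15041579 200.98054307  76.        ]
121.2601574288327 76.18390788401491
136.54384338519785 -13.31692975936019
124.5814999913786 -104.42975047624667
135.22106710243406 165.28362040232835
[524.79005017 121.40493754  79.        ]
```

```bash
python3 -m crank '[[0,0,0,0,0,-7],[0,0,2,0,0,-7],[0,0,4,0,0,-7],[0,0,4,0,0,-7],[0,0,4,0,0,-7],[0,0,4,0,0,-7],[0,0,4,0,0,-7],[0,0,4,0,0,-7],[0,0,4,0,0,-7],[0,0,4,0,0,-7],[0,0,4,0,0,-7],[0,0,2,0,0,-7],[0,0,0,0,0,-6],[0,0,0,0,0,0],[0,0,0,0,0,0]]'
python3 look.py w2
python3 - <<'E'
from rib import *
im=cv2.imread("pics/w2.png")[:,:,::-1].astype(int)
m=((im[...,0]-im[...,2]>50)&(im[...,0]>110)).astype(np.uint8)
n,l,st,ce=cv2.connectedComponentsWithStats(m)
for j in range(1,n):
    if st[j,4]>200: print(st[j],ce[j])
from rib import *
p=proj("wrist",[510,-19,118])[0]; print(p); rib("wrist",im.astype(np.uint8),p)
E
```

```text
clock: 4.12
eef_pos: [512.3, 29.7, 210.8]
ee_rot: [-1.673, 2.659, 0.0]
force: [0.4, 0.6, -0.1]
opening: 84.9
grasp_force: 0.0
4.1167 [512.3  29.7 210.8] [-0.48  0.14  0.33  1.96 -0.05  1.04  2.57]
xyaw -115.635316829699 zaxis [-1.85347598e-06  1.32509353e-04 -9.99999991e-01]
jar 0.78 [142. 267.] [507. -21.   0.]
reader 0.72 [295. 307.] [549. 196.   0.]
reader_eye 0.92 [267. 306.] [528. 137.  38.]
lid_tab 0.73 [264. 301.] [527. 114.  73.]
[ 230  120   59   60 2437] [256.92901108 149.89659417]
[ 68 396  34  24 398] [ 84.64824121 411.15326633]
[259.03744539 153.43785879]Traceback (most recent call last):
  File "<stdin>", line 8, in <module>
  File "rib.py", line 14, in rib
    w=np.argwhere(l==j)[:,::-1].astype(float); W=np.array([f(p,123)[:2] for p in w[::5]]); u=np.linalg.svd(W-W.mean(0),full_matrices=False)[2][0]; u*=np.sign(u@D)
                                                           ~^^^^^^^
  File "rib.py", line 11, in <lambda>
    f=lambda p,z: atz(cam,((y0+(p[1]+.5)/k-.5)/420,(x0+(p[0]+.5)/k-.5)/560),z)
                  ~~~^^^^^^^^^^^^^^^^^^^^^^^^^^^^^^^^^^^^^^^^^^^^^^^^^^^^^^^^^
  File "h.py", line 8, in atz
    c,d=ray(cam,rc); return c+d*(z-c[2])/d[2]
        ~~~^^^^^^^^
  File "h.py", line 4, in ray
    i=cams.camera_info(cam); R=cv2.Rodrigues(np.array(i["rvec"],float))[0]; t=np.array(i["tvec"],float)
ValueError: time passes only in moves, steps and waits
```

View pics/w2.png

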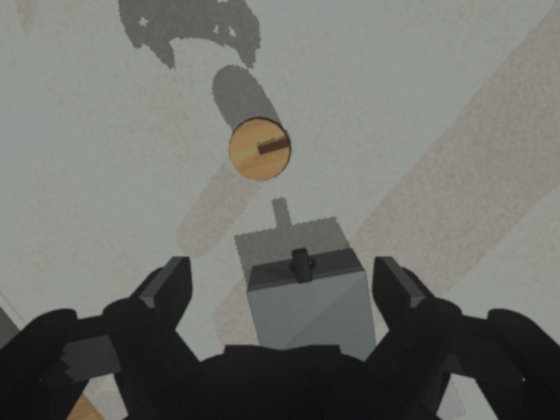

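The jar's lid is at (260,149) with the rib tip at (290,143), and the reader's tab is at (303,265). I'll cache the calibration and measure.

```bash
sed -i 's/^def ray/import functools\n@functools.cache\ndef info(c): return cams.camera_info(c)\ndef ray/; s/i=cams.camera_info(cam)/i=info(cam)/' h.py; sed -i 's/)-30,int/)-40,int/; s/1\])-30/1])-40/; s/y0+60,x0:x0+60/y0+80,x0:x0+80/' rib.py
python3 - <<'E'
from rib import *
rib("wrist",cv2.imread("pics/w2.png")[:,:,::-1],(260,149))
rib("top",cv2.imread("pics/top0.png")[:,:,::-1],(284,218))
for uv,z in [((302,250),79),((307,282),79),((248,293),76),((364,271),76),((302,262),79)]: print(uv,atz("wrist",(uv[1]/420,uv[0]/560),z))
E
```

```text
wrist ellipse [59.125 60.5  ] C [508.5 -22.3 118. ] rib centroid off 12.6 yaw cen 169.6 yaw axis 171.0
top ellipse [22.25  22.375] C [510.4 -20.  118. ] rib centroid off 12.9 yaw cen 174.0 yaw axis 170.4
(302, 250) [518.40288611  96.66105486  79.        ]
(307, 282) [529.43575091 134.57248107  79.        ]
(248, 293) [597.06989894 119.77439024  76.        ]
(364, 271) [466.16041036 151.30047774  76.        ]
(302, 262) [524.33660236 109.71175611  79.        ]
```

```bash
python3 -m crank '[[12,-5,0,0,0,0],[16,-6.5,0,0,0,0],[12.3,-5,0,0,0,0],[6,-2,0,0,0,0],[0,0,10,0,0,0],[0,0,20,0,0,0],[0,0,25,0,0,0],[0,0,25,0,0,0],[0,0,25,0,0,0],[0,0,20,0,0,0],[0,0,14,0,0,0],[0,0,10,0,0,0],[0,0,0,0,0,0],[0,0,0,0,0,0]]' 85 30; python3 -m crank '[[0,0,0,0,0,0],[0,0,0,0,0,0],[0,0,0,0,0,0],[0,0,0,0,0,0],[0,0,0,0,0,0],[0,0,0,0,0,0]]' 50 30
```

```text
clock: 5.58
eef_pos: [509.0, -20.4, 61.5]
ee_rot: [1.676, -2.656, -0.001]
force: [0.1, -0.3, 0.2]
opening: 85.1
grasp_force: 0.0
clock: 6.08
eef_pos: [510.1, -20.5, 63.0]
ee_rot: [-1.676, 2.655, -0.001]
force: [-0.3, -0.7, 9.6]
opening: 55.8
grasp_force: 29.9
```

```bash
python3 -m crank '[[0,0,-1.2,0,0,0],[0,0,0,0,0,3],[0,0,0,0,0,6],[0,0,0,0,0,7],[0,0,0,0,0,7],[0,0,0,0,0,7],[0,0,0,0,0,7],[0,0,0,0,0,7],[0,0,0,0,0,7],[0,0,0,0,0,7],[0,0,0,0,0,7],[0,0,0,0,0,7],[0,0,0,0,0,7],[0,0,0,0,0,6],[0,0,0,0,0,4.4],[0,0,0,0,0,0],[0,0,0,0,0,0],[0,0,0,0,0,0]]'; python3 -c "
from h import *
R=cv2.Rodrigues(bot.state()['ee_rot'])[0];print(np.degrees(np.arctan2(R[1,0],R[0,0])),bot.state()['qpos'])"
```

```text
clock: 7.58
eef_pos: [509.3, -20.5, 63.2]
ee_rot: [0.672, 3.069, 0.0]
force: [0.0, 0.2, 2.4]
opening: 55.5
grasp_force: 32.7
155.2877794967718 [-0.56659994  0.37841243  0.58383089  2.11697485 -0.31124611  0.72831117
  1.35902347]
```

```bash
python3 -m crank '[[0,0,0,0,0,0],[0,0,0,0,0,0],[0,0,0,0,0,0],[0,0,0,0,0,0],[0,0,-4,0,0,0],[0,0,-10,0,0,0],[0,0,-20,0,0,0],[0,0,-25,0,0,0],[0,0,-30,0,0,0],[0,0,-30,0,0,0],[-10,0,-20,0,0,0],[-20,0,-10,0,0,0],[-20,0,0,0,0,0],[-8,0,0,0,0,0],[0,0,0,0,0,0],[0,0,0,0,0,0]]' 85; python3 look.py w3
python3 - <<'E'
from rib import *
p=proj("wrist",[509,-20,118])[0]; print(p); im=cv2.imread("pics/w3.png")[:,:,::-1]; rib("wrist",im,p)
t=cams.get_image("top"); s=cams.get_image("scene"); cv2.imwrite("pics/top3.png",t[:,:,::-1]);cv2.imwrite("pics/scene3.png",s[:,:,::-1])
rib("top",t,(284,218)); rib("scene",s,(267,192))
E
```

```text
clock: 8.92
eef_pos: [561.0, -45.4, 211.7]
ee_rot: [-0.678, -3.066, 0.001]
force: [-0.7, 1.0, -0.2]
opening: 84.9
grasp_force: 0.0
8.9167 [561.  -45.4 211.7] [-0.6   0.27  0.69  1.87 -0.19  1.07  1.3 ]
xyaw 155.05575172617384 zaxis [-1.21381775e-03 -5.85455866e-04 -9.99999092e-01]
jar 0.85 [132. 284.] [507. -18.   0.]
reader 0.61 [ 87. 460.] [548. 193.   0.]
reader_eye 0.91 [ 96. 420.] [534. 131.  38.]
lid_tab 0.87 [ 91. 416.] [524. 114.  73.]
[284.01172861 137.54765985]
wrist ellipse [59.875 61.375] C [506.5 -21.3 118. ] rib centroid off 11.8 yaw cen 76.1 yaw axis 81.3Traceback (most recent call last):
  File "<stdin>", line 4, in <module>
  File "rib.py", line 7, in rib
    n,l,st,ce=cv2.connectedComponentsWithStats(wood); j=1+np.argmax(st[1:,4]);
                                                          ~~~~~~~~~^^^^^^^^^^
    return _wrapfunc(a, 'argmax', axis=axis, out=out, **kwds)
    return bound(*args, **kwds)
ValueError: attempt to get argmax of an empty sequence
```

View pics/w3.png

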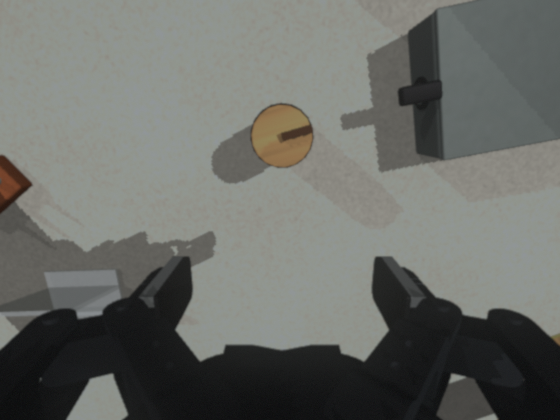

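```bash
python3 -m crank '[[10,13,0,0,0,0],[20,25.5,0,0,0,0],[20,25.5,0,0,0,0],[20,25.5,0,0,0,0],[19,25,0,0,0,0],[10,12.7,0,0,0,0],[0,0,0,0,0,3],[0,0,0,0,0,7],[0,0,0,0,0,7],[0,0,0,0,0,7],[0,0,0,0,0,7],[0,0,0,0,0,7],[0,0,0,0,0,7],[0,0,0,0,0,7],[0,0,0,0,0,7],[0,0,0,0,0,7],[0,0,0,0,0,7],[0,0,0,0,0,6],[0,0,0,0,0,0],[0,0,0,0,0,0]]' 85 20; python3 look.py w4
```

```text
clock: 10.98
eef_pos: [525.4, 112.2, 211.9]
ee_rot: [2.47, 1.941, -0.0]
force: [0.9, 0.6, -0.1]
opening: 85.2
grasp_force: 0.0
10.9833 [525.4 112.2 211.9] [-1.06  0.24  0.86  1.93 -0.21  1.06 -0.34]
xyaw 76.32665146736073 zaxis [-9.25775353e-05 -1.58966225e-04 -9.99999983e-01]
jar 0.89 [272. 295.] [511. -22.  -0.]
reader 0.7 [109. 285.] [547. 193.   0.]
reader_eye 0.58 [169. 284.] [530. 128.  38.]
lid_hinge 0.7 [ 30. 288.] [565. 258.  73.]
lid_tab 0.94 [186. 284.] [527. 115.  73.]
```

View pics/w4.png

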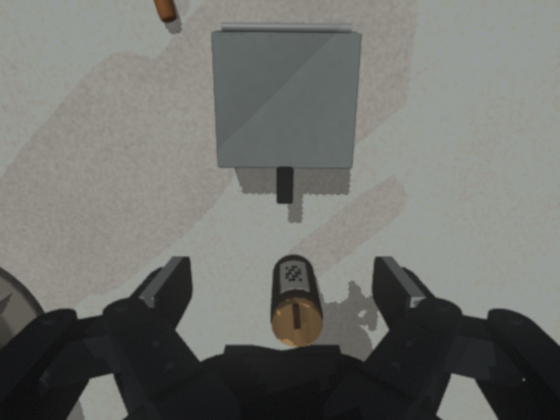

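The wrist view is now square to the reader: lid corners (213,32), (360,32), (353,167) and (218,167), tab at (285,185). The jar's label faces the reader, with the rib at (297,316).

Run:
```python
from rib import *
w=lambda u,v,z: atz("wrist",((v)/420,(u)/560),z)
P=np.array([w(*c,76) for c in [(213,32),(360,32),(353,167.5),(218,167.5)]])
print(np.round(P,1))
for i in range(4): d=P[(i+1)%4]-P[i]; print(np.round(np.linalg.norm(d),1),np.round(np.degrees(np.arctan2(d[1],d[0])),1))
print("tab tip/base",w(285.5,203.5,79),w(285.5,167.5,79))
F=(P[2]+P[3])/2; J=rib("wrist",cv2.imread("pics/w4.png")[:,:,::-1],(297,322)); d=F-J; print("front",F,"dir",np.degrees(np.arctan2(d[1],d[0])))
```

```text
[[497.7 271.3  76. ]
 [629.1 239.2  76. ]
 [600.9 117.7  76. ]
 [465.8 150.7  76. ]]
135.3 -13.8
124.7 -103.1
139.1 166.3
124.8 75.2
tab tip/base [524.53010703  97.7132423   79.        ] [533.41580459 134.6013001   79.        ]
wrist ellipse [ 5.75  18.625] C [493.5 -38.8 118. ] rib centroid off 11.1 yaw cen 112.9 yaw axis 76.2
front [533.33098984 134.19749924  76.        ] dir 77.03508645768154
```

Run:
```python
import cv2,numpy as np
a=cv2.imread("pics/w4.png")[245:355,255:340]; b=cv2.imread("pics/w3.png")[95:180,235:330]
cv2.imwrite("pics/crop4.png",np.hstack([cv2.resize(a,(425,550),interpolation=cv2.INTER_CUBIC),cv2.copyMakeBorder(cv2.resize(b,(370,331),interpolation=cv2.INTER_CUBIC),0,219,0,0,cv2.BORDER_CONSTANT)]))
```

```text
(no output)
```

View pics/crop4.png

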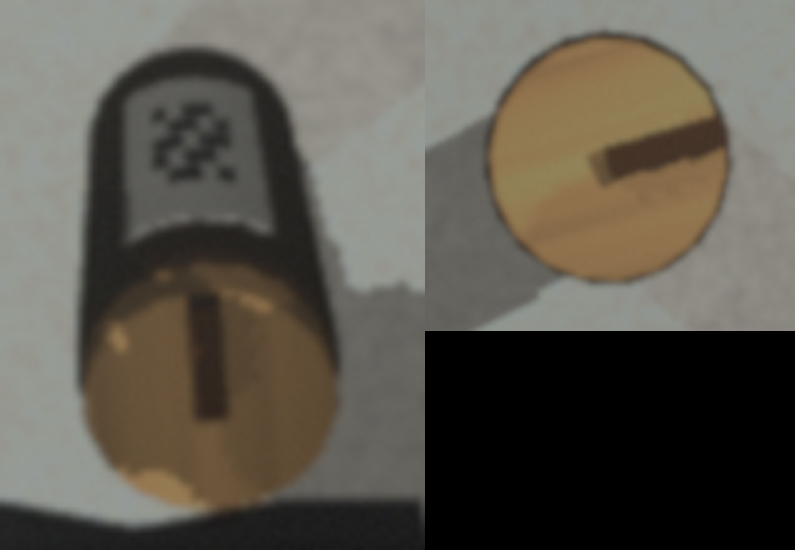

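```bash
python3 - <<'E'
from h import *
w=lambda u,v,z: atz("wrist",((v+.5)/420,(u+.5)/560),z)
i,o=w(297.3,328.8,124),w(295.6,303.8,124); d=o-i; print(i,o,np.degrees(np.arctan2(d[1],d[0])),np.linalg.norm(d))
J=w(297.2,322.2,118); F=w(285.5,167,76); d=F-J; print(J,F,np.degrees(np.arctan2(d[1],d[0])))
d=F-i;print(np.degrees(np.arctan2(d[1],d[0])))
# label: bottom/top mid on cylinder front
a=w(255+188/5,245+82/5,0);b=w(255+199/5,245+232/5,105);print("label pts",a,b)
E
python3 - <<'E'
from h import *
im=cams.get_image("top"); cv2.imwrite("pics/top4.png",im[:,:,::-1])
E
```

```text
[508.00223044 -22.30941614 124.        ] [512.83333232   6.28335128 124.        ] 80.40974625418212 28.99803259595715
[508.95271222 -19.03170424 118.        ] [533.85027696 134.07070407  76.        ] 80.76339664609307
80.6144486570932
label pts [511.11985837  -6.80812262   0.        ] [513.38929073   8.70065185 105.        ]
```

```bash
python3 -m crank '[[-1,2.5,8,0,0,0],[0,0,20,0,0,0],[0,0,28,0,0,0],[0,0,28,0,0,0],[0,0,28,0,0,0],[0,0,22,0,0,0],[0,0,15,0,0,0],[0,0,9,0,0,0],[0,0,0,0,0,0],[0,0,0,0,0,0]]' 60 20; python3 -m crank '[[0,0,0,0,0,0],[0,0,0,0,0,0],[0,0,0,0,0,0],[0,0,0,0,0,0],[0,0,0,0,0,0],[0,0,0,0,0,0],[0,0,0,0,0,0],[0,0,0,0,0,0]]' 5 20
```

```text
clock: 12.17
eef_pos: [527.8, 110.1, 53.9]
ee_rot: [2.474, 1.936, -0.001]
force: [0.6, 1.1, 0.2]
opening: 59.9
grasp_force: 0.0
clock: 12.83
eef_pos: [527.7, 110.5, 54.0]
ee_rot: [2.474, 1.937, 0.0]
force: [-0.5, -0.4, -0.3]
opening: 5.0
grasp_force: 0.0
```

Run:
```python
from h import *
s=bot.state(); print(s["opening"],s["force"])
w=cams.get_image("wrist"); sc=cams.get_image("scene")
a=cv2.resize(sc[130:250,240:400],(533,400),interpolation=cv2.INTER_CUBIC)
cv2.imwrite("pics/m5.png",np.vstack([cv2.resize(a,(267,200)) if 0 else cv2.resize(a,(400,300)),cv2.resize(w,(400,300))])[:,:,::-1])
```

```text
4.957016345313507 [-0.45725053 -0.36633297 -0.30531767]
```

View pics/m5.png

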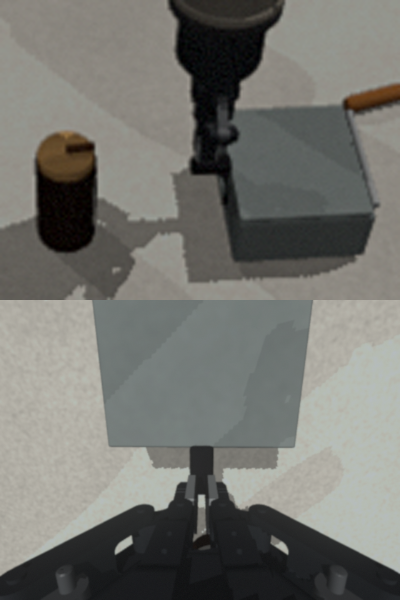

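The wrist half shows the fingers shut just beyond the tab's tip: the tab at about (201,462) is still free and the lid is still shut. The scene half agrees, and the jar's rib still points at the reader. Next I'll compare against projections.

Run:
```python
from h import *
s=bot.state(); p=s["eef_pos"]; R=cv2.Rodrigues(s["ee_rot"])[0]
for n,q in [("tcp",p),("pinch",p-R[:,2]*18.7),("pinch front+11",p-R[:,2]*18.7+R[:,0]*11),("tip",[524.5,97.7,79]),("base",[533.4,134.6,79])]: 
    u=proj("wrist",q)[0]; print(n,np.round(u),"in view",np.round(u/1.4+[0,300]))
w=lambda u,v,z: atz("wrist",((v)/420,(u)/560),z)
print("lid edge mid",w(201*1.4,147*1.4,76), "tab seen end",w(201*1.4,180*1.4,79),"tab sides",w(190*1.4,165*1.4,79),w(212*1.4,165*1.4,79))
```

```text
tcp [284. 235.] in view [203. 468.]
pinch [284. 247.] in view [203. 477.]
pinch front+11 [284. 229.] in view [203. 463.]
tip [284. 274.] in view [203. 496.]
base [284. 208.] in view [203. 448.]
lid edge mid [532.16370953 135.02864344  76.        ] tab seen end [526.17956105 110.66729205  79.        ] tab sides [521.11788629 124.30922708  79.        ] [536.99352114 120.41780341  79.        ]
```

Run:
```python
from h import *
w=cams.get_image("wrist"); sc=cams.get_image("scene"); cv2.imwrite("pics/w5.png",w[:,:,::-1])
a=cv2.resize(w[190:340,220:350],(520,600),interpolation=cv2.INTER_CUBIC)
b=cv2.resize(sc[160:230,295:360],(279,300),interpolation=cv2.INTER_CUBIC)
t=cams.get_image("top"); c=cv2.resize(t[180:250,190:255],(279,300),interpolation=cv2.INTER_CUBIC)
o=np.hstack([a,np.vstack([b,c])]); o=np.clip(o.astype(float)*1.8,0,255).astype(np.uint8)
cv2.imwrite("pics/m6.png",o[:,:,::-1])
```

```text
(no output)
```

View pics/m6.png

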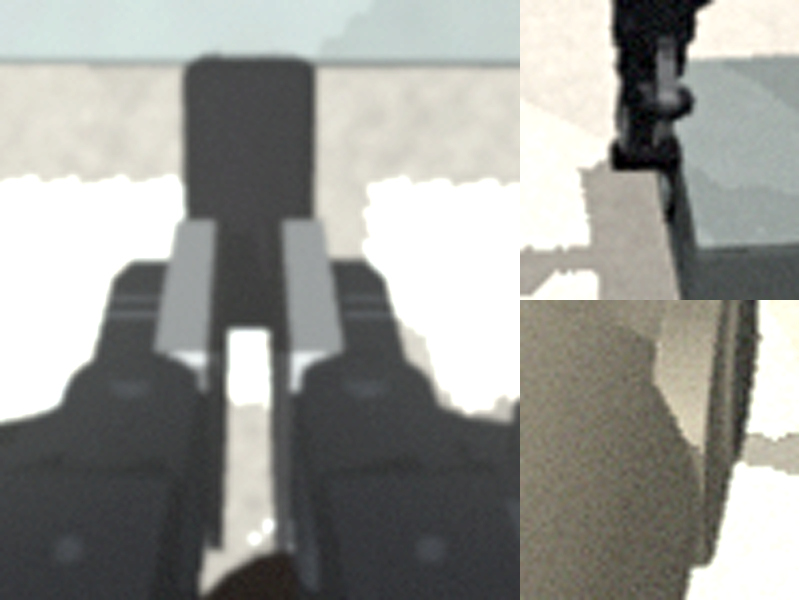

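The brightened crop shows the tab running between and below the pads, with its tip at crop (250,330). The shut pads look to be above the tab rather than beside it, so I'll check the fingertip height against the scene camera.

Run:
```python
from h import *
s=bot.state(); p=s["eef_pos"]; R=cv2.Rodrigues(s["ee_rot"])[0]; X=R[:,0];Y=R[:,1]
f=lambda uv:np.round([(uv[0]-295)*4.29+520,(uv[1]-160)*4.29])
for dz in (0,20,30,40): print("z",54+dz,"scene crop",f(proj("scene",p+[0,0,dz])[0]),f(proj("scene",p-11*X+[0,0,dz])[0]),"wrist crop",np.round((proj("wrist",p+11*X+4*Y+[0,0,dz])[0]-[220,190])*4))
print("tab tip",f(proj("scene",[524.5,97.7,73])[0]),"tab base",f(proj("scene",[533.4,134.6,73])[0]))
print("wrist tab tip z79",(proj("wrist",[524.5,97.7,79])[0]-[220,190])*4)
```

```text
z 54 scene crop [628. 174.] [608. 175.] wrist crop [282. 114.]
z 74 scene crop [631. 151.] [611. 152.] wrist crop [286. 158.]
z 84 scene crop [632. 139.] [613. 140.] wrist crop [288. 184.]
z 94 scene crop [634. 127.] [614. 128.] wrist crop [291. 213.]
tab tip [607. 153.] tab base [675. 150.]
wrist tab tip z79 [256.18431341 334.96209343]
```

```bash
python3 -m crank '[[0,0,0,0,0,0],[0,0,0,0,0,0],[0,0,0,0,0,0],[0,0,0,0,0,0],[0,0,0,0,0,0],[0,0,5,0,0,0],[0,0,10,0,0,0],[0,0,8,0,0,0],[0,0,0,0,0,0],[0,0,0,0,0,0]]' 60 20; python3 -m crank '[[0,0,0,0,0,0],[0,0,0,0,0,0],[0,0,0,0,0,0],[0,0,0,0,0,0],[0,0,0,0,0,0],[0,0,0,0,0,0],[0,0,0,0,0,0],[0,0,0,0,0,0]]' 5 20
```

```text
clock: 13.92
eef_pos: [527.1, 110.0, 30.1]
ee_rot: [-2.474, -1.936, 0.003]
force: [-1.4, -0.6, -0.6]
opening: 59.9
grasp_force: 0.0
clock: 14.58
eef_pos: [527.8, 110.5, 31.2]
ee_rot: [-2.474, -1.936, -0.001]
force: [-1.2, -0.2, 6.2]
opening: 17.1
grasp_force: 25.5
```

```bash
python3 -m crank '[[0,0,0,0,0,0],[0,0,0,0,0,0],[0,0,0,0,0,0],[0,0,0,0,0,0],[0,0,3,0,0,0],[0,0,4,0,0,0],[0,0,0,0,0,0],[0,0,0,0,0,0]]' 40 20; python3 -m crank '[[0,0,0,0,0,0],[0,0,0,0,0,0],[0,0,0,0,0,0],[0,0,0,0,0,0],[0,0,0,0,0,0],[0,0,0,0,0,0],[0,0,0,0,0,0],[0,0,0,0,0,0]]' 5 25
python3 - <<'E'
from h import *
s=bot.state(); print(s["eef_pos"],s["force"])
E
```

```text
clock: 15.25
eef_pos: [527.4, 110.3, 23.5]
ee_rot: [-2.474, -1.936, 0.001]
force: [0.0, -0.5, -1.1]
opening: 39.9
grasp_force: 0.0
clock: 15.92
eef_pos: [527.8, 110.4, 24.0]
ee_rot: [2.474, 1.936, 0.0]
force: [0.0, -1.0, 2.4]
opening: 17.9
grasp_force: 29.5
[527.76683232 110.37029376  24.00590751] [ 0.00851136 -1.04009867  2.41131243]
```

```bash
python3 -m crank '[[0.1,0,-5,0,0,0],[0.25,0,-5.1,0,0,0],[0.4,0,-5,0,0,0],[0.6,0,-5.1,0,0,0],[1.65,0,-10,0,0,0],[2.3,0,-9.9,0,0,0],[2.95,0,-9.7,0,0,0],[3.6,0,-9.5,0,0,0],[0,0,0,0,0,0],[0,0,0,0,0,0]]'
python3 - <<'E'
from h import *
c=[cams.get_image(n) for n in ("scene","wrist")]
cv2.imwrite("pics/s7.png",c[0][:,:,::-1]);cv2.imwrite("pics/w7.png",c[1][:,:,::-1])
for n in ("scene","wrist"):
    for r in nets.place_of(n,"lid_tab")[:1]: 
        q=r["position"]; print(n,r["p"],np.round(np.array(q)*[420,560]),"expected",proj(n,[526.8+.236*11.4,115.4+.972*11.4,73+57.4]))
E
```

```text
clock: 16.75
eef_pos: [530.7, 122.2, 83.7]
ee_rot: [2.473, 1.937, 0.001]
force: [3.0, 0.9, -0.8]
opening: 17.2
grasp_force: 29.0
scene 0.75 [180. 327.] expected [[329.80787421 178.09408897]]
wrist 0.86 [264. 281.] expected [[279.83988755 262.80678125]]
```

```bash
python3 -m crank '[[2,0,-4.6,0,0,0],[4.3,0,-9.2,0,0,0],[4.8,0,-8.9,0,0,0],[5.4,0,-8.6,0,0,0],[5.9,0,-8.2,0,0,0],[6.4,0,-7.8,0,0,0],[4.8,0,-5,0,0,0],[0,0,0,0,0,0],[0,0,0,0,0,0],[0,0,0,0,0,0]]'
python3 - <<'E'
from h import *
c=[cams.get_image(n) for n in ("scene","wrist","top")]
for n,i in zip("swt",c): cv2.imwrite(f"pics/{n}8.png",i[:,:,::-1])
X=np.array([np.cos(np.radians(76)),np.sin(np.radians(76)),0]); H=np.array([533.3,134.3,73])+130*X
for n in ("scene","wrist"):
    for r in nets.place_of(n,"lid_tab")[:1]:
        print(n,r["p"],np.round(np.array(r["position"])*[420,560]))
        for a in (38,41,45,49): a=np.radians(a); print(np.round(np.degrees(a)),proj(n,H-150*np.cos(a)*X+[0,0,150*np.sin(a)])[0])
s=bot.state();print(s["eef_pos"],s["force"],s["opening"],s["clock"])
E
```

```text
clock: 17.78
eef_pos: [538.7, 154.3, 135.1]
ee_rot: [2.474, 1.936, 0.0]
force: [5.6, 2.4, -4.2]
opening: 17.2
grasp_force: 28.1
scene 0.75 [164. 346.]
38.0 [340.51416705 167.58403798]
41.0 [343.05509819 165.57511356]
45.0 [346.6646754  162.99475818]
49.0 [350.51087497 160.54283125]
wrist 0.7 [265. 283.]
38.0 [283.35245867 271.15078411]
41.0 [283.44404843 267.77950345]
45.0 [283.58068839 261.46026454]
49.0 [283.73539905 252.74369914]
[538.7254004  154.21800393 135.08281736] [ 6.03843039  2.30056902 -3.90681769] 17.266375083427384 18.0333
```

Run:
```python
import cv2,numpy as np
s=cv2.imread("pics/s8.png"); w=cv2.imread("pics/w8.png"); t=cv2.imread("pics/t8.png")
a=cv2.resize(s[130:250,240:400],(800,600),interpolation=cv2.INTER_CUBIC)[:,:500] if 0 else cv2.resize(s[135:245,250:400],(450,330),interpolation=cv2.INTER_CUBIC)
b=cv2.resize(w,(350,262)); 
o=np.zeros((592,450,3),np.uint8); o[:330]=a; o[330:,:350]=b
cv2.imwrite("pics/m8.png",np.clip(o*1.4,0,255).astype(np.uint8))
```

```text
(no output)
```

View pics/m8.png

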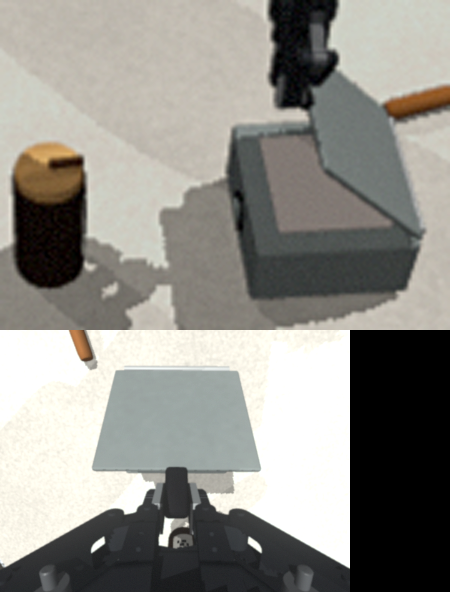

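The lid stands open at about 45° with the tab held, and the jar stands with its rib toward the reader. In the scene view the lid's near front corner is at about (358,191) and its rear corner at about (390,213). In the wrist view the front corners are at (150,224) and (416,224). I'll work out the angle from these.

Run:
```python
from h import *
X=np.array([np.cos(np.radians(76)),np.sin(np.radians(76)),0]); Y=np.array([X[1],-X[0],0]); H=np.array([533.3,134.3,73])+130*X
for d in (0,38,42,45,48,52):
    a=np.radians(d); f=H-130*np.cos(a)*X+[0,0,130*np.sin(a)]
    up=np.array([0,0,3*np.cos(a)])+3*np.sin(a)*X
    print(d,"scene near corner",np.round(proj("scene",f+70*Y)[0],1),"wrist",np.round(proj("wrist",[f+70*Y+up,f-70*Y+up]).ravel(),1))
print("hinge near",proj("scene",H+70*Y),proj("wrist",[H+70*Y,H-70*Y]).ravel())
from rib import rib
for n,f,g in (("top","t8",(284,218)),("scene","s8",(267,192))):
    try: rib(n,cv2.imread(f"pics/{f}.png")[:,:,::-1],g)
    except Exception as e: print(n,e)
```

```text
0 scene near corner [335.5 217.7] wrist [367.6 234.  198.1 233.5]
38 scene near corner [352.3 194.3] wrist [411.  234.  155.8 233.1]
42 scene near corner [355.4 192. ] wrist [417.7 227.7 149.4 226.8]
45 scene near corner [357.9 190.4] wrist [423.  221.8 144.3 220.9]
48 scene near corner [360.5 188.9] wrist [428.5 214.8 138.9 213.9]
52 scene near corner [364.1 186.9] wrist [436.3 203.6 131.4 202.6]
hinge near [[390.80670461 214.72885387]] [380.68556194  62.82276127 186.44678242  62.21254629]
top ellipse [15.875 22.375] C [501.4 -21.9 118. ] rib centroid off 13.2 yaw cen 46.7 yaw axis 93.9
scene ellipse [ 7.5 17. ] C [497.9 -16.7 118. ] rib centroid off 13.8 yaw cen 15.7 yaw axis 86.3
```

```bash
python3 -m crank '[[0.3,0,-0.3,0,0,0],[0,0,0,0,0,0],[0,0,0,0,0,0],[0,0,0,0,0,0],[0,0,0,0,0,0],[0,0,0,0,0,0]]'
python3 - <<'E'
from h import *
cams.get_image("wrist"); r=nets.place_of("wrist","lid_tab")[:1]; print(r and np.array(r[0]["position"])*[420,560])
print(order.finish_job())
E
```

```text
clock: 18.53
eef_pos: [538.8, 154.5, 135.3]
ee_rot: [2.474, 1.936, 0.0]
force: [5.6, 1.8, -4.4]
opening: 17.2
grasp_force: 28.0
[260.904 283.304]
the job is handed in; nothing more can be done
None
```

The job is handed in at about 18.5 s, with no verdict returned: the jar's label was turned to the reader's eye first (about 80–81° measured, 81° needed), and the gripper is still holding the lid by its tab at roughly 45° (estimates 41–46°).

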